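# Feel out the heavy side of a rotor

### The arm

A 7-joint arm with a two-finger parallel gripper is mounted at the origin on a cart in front of the work surface, level with it; the furniture and walls round the work are solid. World frame = base frame: x ahead of the robot, y to its left, z up, the work surface at z = 0. Lengths are in m, angles in rad, forces in N, time in s.
With the tool pointing down it reaches from about 0.375 to 0.925 m from the base axis. Payload 3.1 kg.
Tool frame: the origin (TCP) lies between the finger pads, 19 mm behind the fingertips; this is the grasp point; z points along the fingers, y is the line along which they close (so a half turn about z gives the same grasp; the last joint's range is limited). The gripper opens to 85 mm and grips with 20 to 120 N. Pads are 22 mm wide; open, the fingers measure 114 mm over their backs; the gripper's body (76 mm by 85 mm) begins 54 mm behind the grasp point. The pads swing forward as they close: fully open they stand 13 mm farther back than shut.
Start: joints at [1.017, 0.383, 0.044, 1.598, -0.018, 1.161, -0.05], TCP at [0.286, -0.584, 0.25] pointing down, gripper open.
Joint ranges: [-2.61, 2.61], [-0.41, 2.15], [-1.48, 1.57], [0, 2.5], [-1.57, 4.71], [0.05, 1.97], [-2.85, 2.85]. Speed limits (rad/s): [2.79, 2.79, 3.14, 3.14, 3.14, 3.14, 3.14].

### API

Orientations are given as a unit quaternion [x, y, z, w].
In Python, from bench import move_ptp, movel, move_j, move_gripper, pause, inverse_kinematics, read_camera, camera_params, MotionError, sign_off, look_for, tip_of, read_time_s, read_qpos, read_joint_vel, read_effort, read_eef_pos, read_tcp_rot, read_ft_force, read_ft_torque, read_finger_gap, read_grasp_force gives the robot as it stands. Calls block until the motion is done:
- move_ptp(position, orientation): joint-space move of the TCP to a pose.
- movel(position, orientation=None, speed=0.15): straight line of the TCP; orientation=None keeps the orientation; speed is the mean speed in m/s.
- move_j(angles): joint-space move.
- move_gripper(opening, effort=None): finger opening in m; effort is the grip in N (None keeps the last); returns when the fingers have stopped.
- pause(seconds).
- inverse_kinematics(position, orientation): joint angles nearest the present ones, or None.
- read_camera(name): name is "scene" or "top"; returns the picture (480x640x3 uint8, red, green, blue); there is no depth.
- camera_params(name): a dict with "K" (3x3 intrinsics, pixels), "camera_from_world" (4x4, takes a point from world to camera coordinates). Camera axes: x right, y down, z forward; pixel columns grow to the right and rows downward; lengths in m; the calibration is good to about 2 mm. A picture is of the moment at which its call begins. camera_params takes no time and is no camera call.
A pose or a line that the arm cannot do raises MotionError and nothing moves.
- sign_off(): hands the job in; it is judged then, once.
Trained networks look in the newest picture that a camera, given by its name, has taken for a name from the list of things; names that differ only in an ending like _2 or _b are one class to them, and where a whole thing is asked for, a point or a joint stands for the part that bears it (a point fixed in the world has none). Each returns a list of dicts, best first, with "confidence" (0 to 1); they miss things now and then, are a little off and sometimes report something else, mostly with a low value. They report only what shows in the picture. A call takes as long as a camera call.
- look_for(camera, name): "at" ([column, row] in pixels, amid what is visible of it).
- tip_of(camera, name): "at" ([column, row] in pixels: a listed point, or the origin of a listed thing).
Readings, each from a call of its own:
- read_time_s(): time.
- read_qpos(): joint angles.
- read_joint_vel(): joint speeds.
- read_effort(): joint torques, N m.
- read_eef_pos(): TCP position.
- read_tcp_rot(): TCP orientation.
- read_ft_force(): force on the tool from outside, world axes, zero at the start.
- read_ft_torque(): the same for the moment, N m.
- read_finger_gap(): finger opening in m.
- read_grasp_force(): force on a finger pad.
Only numpy, scipy, OpenCV 4.12 (cv2) and the standard library are available. Lean on these libraries where they do the work, as an engineer would, in place of code of your own. Each camera call takes 0.05 s, during which the arm holds its last target. There are 200 camera calls.

### The job

The closed drum on the sloping balancing stand is heavier on one side, which cannot be seen. Grip its knob and spin it, a good quarter turn or more, to feel where the heavy side is; then bring the heavy side to the bottom, straight down the slope, and finish while still gripping the knob and holding the drum still there, so that a colleague can mark it.

Things in the scene. Friction and masses are not known exactly. Their poses are not given: they have to be found in the camera images.
- stand: Fixed grey balancing stand with a dark steel base plate, 180 x 150 mm. Origin on the worktop below the spindle, z up, its own -x is its front. The spindle leans 40 degrees from vertical towards the front: its outward direction is (-0.643, 0, 0.766) in the stand's frame, through the point (0, 0, 0.125).
- rotor (a joint): Angle (rad) of the drum on the spindle, positive counter-clockwise seen from the knob's side; at 0 the index lug points straight up the slope, at pi straight down. Free for over two turns either way. The bearing has about 0.30 N m of dry friction, more than the weight's pull, so the drum stays wherever it is left.
- drum (a point): Centre of the drum's face, on the spindle axis; z outward. Closed aluminium drum, 136 mm across, 36 mm thick. A weight fixed inside, at an unknown angle to the lug, pulls its side downhill with 0.18 to 0.26 N m times the sine of its angle from the bottom. Turning takes friction plus pull when the heavy side is lifted, friction minus pull when it comes down; the mean of both senses is the pull.
- knob (a point): Point on the spindle axis at mid height of the drum's black round knob, 40 mm in diameter, 42 mm high, its top 49 mm above the drum's face; this point is 28 mm above the face. z axis: spindle's outward direction; x axis: towards the index lug. Grip the knob here with the tool pointing down the spindle, at any angle about it.
- index (a point): Small steel lug on the drum's rim, 72 mm from the spindle axis, 14 mm behind the drum's face. A mark only: it does not show where the weight is.
- low_point (a point): Fixed point of the stand, inside the drum at mid thickness, 45 mm from the spindle axis straight down the slope: where the centre of the hidden weight lies when the heavy side is at the bottom.

How it is judged:
On the way:
1. the drum has been turned, by the grip, about a quarter turn (84 degrees) from where it stood (distance of index from where it was at the start of the episode above 0.097 m and contact force between the fingers and rotor above 1 N), for 0.05 s.
At the end, for the whole second after the job is handed in: The hidden weight lies within 20 degrees of straight down the slope (its centre within 15.6 mm of low_point), the fingers grip the drum's knob with more than 3 N, and the drum is still (under 0.05 rad/s) (distance between heavy_side and low_point below 0.0156 m and contact force between the fingers and rotor above 3 N and velocity of joint rotor between -0.05 and 0.05 rad/s); the arm keeps its last pose, push and grip.
It also fails if it takes over 72 s, if anything falls off the work surface, if the arm or the gripper's body presses on something with over 40 N, if the wrist force passes 120 N, or if a joint passes its speed limit or range.

## Working session

There is one attempt and no reset: what is moved stays moved. The work goes in short steps, each a Python script; the robot and the scene stay as the last script left them, time stands still between calls to the robot, and variables do not carry over. Pictures are saved under pics/ and viewed, at most 10 in all, crops included, and the job is handed in when it is done.

```bash
ls; mkdir -p pics
python3 - <<'E'
from bench import *
import cv2, numpy as np
ims=[]
for c in ("scene","top"):
    im=read_camera(c); cv2.imwrite(f"pics/{c}0.png",im[:,:,::-1])
    for n in ("knob","drum","index","stand"):
        print(c,n,[(np.round(d["at"],1).tolist(),round(d["confidence"],2)) for d in tip_of(c,n)[:3]])
    p=camera_params(c);print(np.round(p["K"],1).tolist(),np.round(p["camera_from_world"],3).tolist())
print(read_time_s(),read_tcp_rot(),read_ft_force(),read_ft_torque())
E
```

```text
pics
scene knob [([283.8, 258.0], 0.85)]
scene drum [([290.7, 259.7], 0.63)]
scene index [([287.9, 303.2], 0.96)]
scene stand [([311.9, 301.6], 0.92)]
[[461.0, 0.0, 317.8], [0.0, 461.0, 236.0], [0.0, 0.0, 1.0]] [[0.857, -0.515, 0.014, -0.45], [-0.382, -0.655, -0.652, 0.343], [0.345, 0.554, -0.758, 0.746], [0.0, 0.0, 0.0, 1.0]]
top knob [([351.5, 278.4], 0.9)]
top drum [([355.4, 268.7], 0.79)]
top index [([374.4, 291.2], 0.58)]
top stand [([350.0, 261.0], 0.89)]
[[471.1, 0.0, 327.4], [0.0, 471.1, 242.7], [0.0, 0.0, 1.0]] [[0.022, -1.0, 0.007, 0.056], [-0.993, -0.023, -0.114, 0.545], [0.114, -0.004, -0.993, 0.925], [0.0, 0.0, 0.0, 1.0]]
0.5 [ 9.74137560e-01  2.25955770e-01  1.32053951e-05 -5.48034687e-05] [-0.11334352 -0.58515083  0.12248733] [0.00031048 0.01038216 0.00345266]
```

View pics/scene0.png

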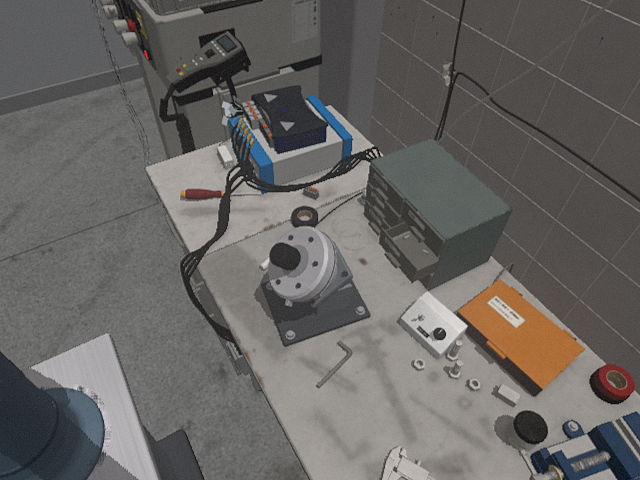

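View pics/top0.png

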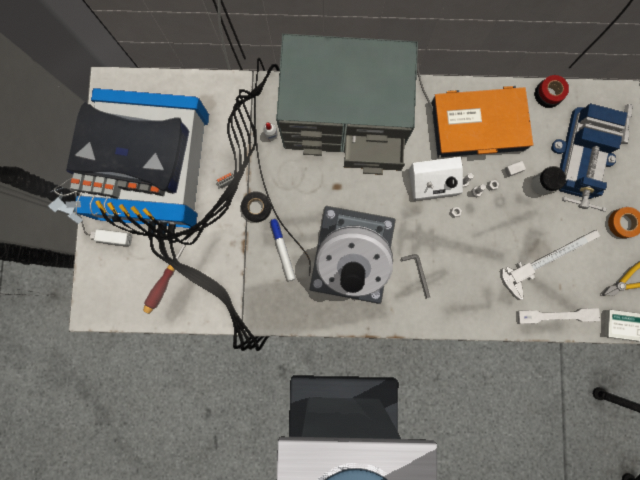

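The two views show the drum with its black knob at scene (284,258) and top (352,278). The detections agree with this. Next I fit the stand pose to both views.

```bash
cat > fit.py <<'E'
from bench import *
import numpy as np
from scipy.optimize import least_squares
from scipy.spatial.transform import Rotation as R
a=np.array([-0.643,0,0.766]);a/=np.linalg.norm(a)
up=np.array([.766,0,.643]);up/=np.linalg.norm(up); side=np.cross(a,up)
def proj(c,p):
    P=camera_params(c);q=P["camera_from_world"]@np.append(p,1);q=P["K"]@q[:3];return q[:2]/q[2]
def tri(u,v):
    A=[]
    for c,z in (("scene",u),("top",v)):
        P=camera_params(c);M=P["K"]@np.array(P["camera_from_world"])[:3]
        A+=[z[0]*M[2]-M[0],z[1]*M[2]-M[1]]
    X=np.linalg.svd(A)[2][-1];return X[:3]/X[3]
E
python3 - <<'E'
from fit import *
D={n:[[],[]] for n in("knob","drum","index","stand")}
for k in range(3):
    for i,c in enumerate(("scene","top")):
        read_camera(c)
        for n in D:
            r=tip_of(c,n)
            if r and r[0]["confidence"]>.5: D[n][i].append(r[0]["at"])
m={n:[np.median(v,0) for v in D[n]] for n in D}
for n in m: 
    if all(len(v) for v in D[n]):print(n,np.round(m[n],1).tolist(),tri(*m[n]).round(4))
# face height h along spindle from (0,0,.125) is unknown: fit hk (knob)
def pts(x):
    Rz=R.from_euler("z",x[2]).as_matrix(); t=np.array([x[0],x[1],0])
    o=np.array([0,0,.125]); h=x[3];th=x[4]
    P={"knob":o+a*h,"drum":o+a*(h-.028),"stand":np.zeros(3),"index":o+a*(h-.042)+.072*(np.cos(th)*up+np.sin(th)*side)}
    return {n:Rz@p+t for n,p in P.items()}
def res(x):
    P=pts(x);return np.concatenate([proj(c,P[n])-m[n][i] for n in P for i,c in enumerate(("scene","top"))])
best=min((least_squares(res,[.57,-.03,y,.05,th],loss="soft_l1") for y in (-1.5,0,1.5,3) for th in (0,1.5,3,4.5)),key=lambda s:s.cost)
x=best.x;print(best.cost,x.round(4),res(x).round(1))
P=pts(x);print({n:p.round(4).tolist() for n,p in P.items()})
np.save("x.npy",x);K=tri(*m["knob"]);
Rz=R.from_euler("z",x[2]).as_matrix();A=Rz@a;U=Rz@up
z=-A
knob=P["knob"]
for g in np.arange(0,360,15):
    y=R.from_rotvec(A*np.radians(g)).apply(U);Q=R.from_matrix(np.c_[np.cross(y,z),y,z]).as_quat()
    q=inverse_kinematics(knob,Q);q2=inverse_kinematics(knob+.1*A,Q)
    print(g,None if q is None else np.round(q,2),None if q2 is None else np.round(q2,2))
E
```

```text
knob [[280.5, 256.4], [352.1, 277.7]] [0.4658 0.0262 0.1739]
drum [[294.4, 260.1], [355.2, 271.0]] [0.4827 0.0184 0.1599]
index [[288.6, 301.2], [374.3, 291.2]] [ 0.4486 -0.0205  0.1084]
stand [[309.7, 303.4], [349.8, 260.9]] [ 0.5133  0.0192 -0.0049]Traceback (most recent call last):
  File "<stdin>", line 20, in <module>
  File "<stdin>", line 20, in <genexpr>
    return func(*args, **kwargs)
    result = trf(vector_fun.fun, vector_fun.jac, x0, f0, J0, lb, ub, ftol, xtol,
                 gtol, max_nfev, x_scale, loss_function, tr_solver,
                 tr_options.copy(), verbose, callback=callback_wrapped)
    return trf_no_bounds(
        fun, jac, x0, f0, J0, ftol, xtol, gtol, max_nfev, x_scale,
        loss_function, tr_solver, tr_options, verbose, callback=callback)
    f_new = fun(x_new)
    self._update_fun()
    ~~~~~~~~~~~~~~~~^^
    self.f = self.fun_wrapped(xp_copy(self.x))
             ~~~~~~~~~~~~~~~~^^^^^^^^^^^^^^^^^
    return np.atleast_1d(self.fun(x))
                         ~~~~~~~~^^^
    return self.f(x, *self.args, **self.kwargs)
           ~~~~~~^^^^^^^^^^^^^^^^^^^^^^^^^^^^^^
  File "<stdin>", line 19, in res
  File "fit.py", line 8, in proj
    P=camera_params(c);q=P["camera_from_world"]@np.append(p,1);q=P["K"]@q[:3];return q[:2]/q[2]
ValueError: time passes only in moves, steps and waits
```

```bash
sed -i 's/^def proj/CP={c:camera_params(c) for c in("scene","top")}\ndef proj/; s/P=camera_params(c)/P=CP[c]/' fit.py
python3 - <<'E'
from fit import *
m=dict(knob=[[280.5,256.4],[352.1,277.7]],drum=[[294.4,260.1],[355.2,271]],index=[[288.6,301.2],[374.3,291.2]],stand=[[309.7,303.4],[349.8,260.9]])
def pts(x):
    Rz=R.from_euler("z",x[2]).as_matrix(); t=np.array([x[0],x[1],0])
    o=np.array([0,0,.125]); h=x[3];th=x[4]
    P={"knob":o+a*h,"drum":o+a*(h-.028),"stand":np.zeros(3),"index":o+a*(h-.042)+.072*(np.cos(th)*up+np.sin(th)*side)}
    return {n:Rz@p+t for n,p in P.items()}
def res(x):
    P=pts(x);return np.concatenate([proj(c,P[n])-m[n][i] for n in P for i,c in enumerate(("scene","top"))])
best=min((least_squares(res,[.513,.02,y,.05,th],loss="soft_l1") for y in (-.6,0,.6) for th in (1.5,3,4.5)),key=lambda s:s.cost)
x=best.x;print(best.cost,x.round(4),res(x).round(1))
P=pts(x);print({n:p.round(4).tolist() for n,p in P.items()})
np.save("x.npy",x)
Rz=R.from_euler("z",x[2]).as_matrix();A=Rz@a;U=Rz@up
z=-A;knob=P["knob"]
for g in np.arange(0,360,20):
    y=R.from_rotvec(A*np.radians(g)).apply(U);Q=R.from_matrix(np.c_[np.cross(y,z),y,z]).as_quat()
    q=inverse_kinematics(knob,Q);q2=inverse_kinematics(knob+.1*A,Q)
    print(g,None if q is None else np.round(q,2),None if q2 is None else np.round(q2,2))
E
```

```text
9.344161655357016 [ 0.5107  0.0188 -0.1089  0.0679  3.843 ] [ 2.8 -0.6  1.2  0.3 -1.1 -0.1 -1.4 -2.7 -2.6 -0.3  0.9 -0.3 -1.8  0.4
  0.7 -0.2]
{'knob': [0.4673, 0.0235, 0.177], 'drum': [0.4852, 0.0216, 0.1556], 'stand': [0.5107, 0.0188, 0.0], 'index': [0.4472, -0.021, 0.1095]}
0 [ 1.15 -0.28 -1.31  2.5  -0.78  0.07  0.41] None
20 [ 1.12 -0.26 -1.29  2.5  -0.52  0.06  0.51] None
40 None None
60 [ 1.05 -0.23 -1.24  2.5   0.26  0.05  0.44] None
80 [ 0.99 -0.2  -1.19  2.5   0.69  0.07  0.36] None
100 None None
120 None None
140 None None
160 [ 1.27 -0.41 -1.38  2.5  -1.4   0.19 -2.5 ] None
180 None None
200 [ 1.18 -0.31 -1.33  2.5  -1.04  0.09 -2.13] None
220 [ 1.22 -0.35 -1.35  2.5  -1.25  0.12 -1.59] None
240 [ 1.26 -0.39 -1.37  2.5  -1.37  0.17 -1.12] None
260 [ 1.23 -0.35 -1.36  2.5  -1.27  0.13 -0.87] None
280 [ 1.2  -0.32 -1.34  2.5  -1.15  0.1  -0.63] None
300 [ 1.18 -0.31 -1.33  2.5  -1.05  0.09 -0.37] None
320 [ 1.17 -0.3  -1.32  2.5  -0.99  0.08 -0.09] None
340 [ 1.16 -0.29 -1.32  2.5  -0.92  0.08  0.2 ] None
```

```bash
cat > kin.py <<'E'
import numpy as np
from scipy.optimize import least_squares
from scipy.spatial.transform import Rotation as R
from scipy.linalg import expm
def hat(s): 
    w,v=s[:3],s[3:];return np.array([[0,-w[2],w[1],v[0]],[w[2],0,-w[0],v[1]],[-w[1],w[0],0,v[2]],[0,0,0,0]])
def fk(p,q):
    T=np.eye(4)
    for i in range(7): T=T@expm(hat(p[6*i:6*i+6])*q[i])
    M=np.eye(4);M[:3,:3]=R.from_rotvec(p[42:45]).as_matrix();M[:3,3]=p[45:48]
    return T@M
def err(p,q,pos,Q):
    T=fk(p,q);return np.r_[T[:3,3]-pos,.3*(R.from_matrix(T[:3,:3])*R.from_quat(Q).inv()).as_rotvec()]
E
python3 - <<'E'
from bench import *
from kin import *
import pickle
rng=np.random.default_rng(0)
q0=np.array(read_qpos());D=[(q0,np.array(read_eef_pos()),np.array(read_tcp_rot()))]
r0=R.from_quat(D[0][2])
for k in range(90):
    az=rng.uniform(-1.6,.6);r=rng.uniform(.4,.8);pos=np.array([r*np.cos(az),r*np.sin(az),rng.uniform(.1,.45)])
    Q=(R.from_rotvec(rng.uniform(-.8,.8,3))*r0).as_quat()
    q=inverse_kinematics(pos,Q)
    if q is not None:D.append((np.array(q),pos,Q))
print(len(D));pickle.dump(D,open("D.pkl","wb"))
best=None
h=.33;L1=.42;L2=.54
for s in np.ndindex(2,2,2,2,2,2,2):
    s=1-2*np.array(s); p=[]
    for i,zz in enumerate([0,h,0,h+L1,0,h+L1+L2,0]):
        w=s[i]*np.array([0,0,1.] if i%2==0 else [0,1.,0]);p+=list(w)+list(-np.cross(w,[0,0,zz]))
    p=np.array(p+[0,0,0,0,0,h+L1+L2+.25])
    # best constant rotation about z for M: try 4
    for g in range(4):
        p[42:45]=[0,0,g*np.pi/2]
        c=sum(np.sum(err(p,*d)**2) for d in D[:8])
        if best is None or c<best[0]:best=(c,p.copy(),s,g)
print(best[0],best[2:])
f=lambda p:np.concatenate([err(p,*d) for d in D])
s=least_squares(f,best[1],max_nfev=60);r=s.fun.reshape(-1,6)
print(s.cost,abs(r).max(0));p=s.x;np.save("p.npy",p)
for i in range(7):
    w,v=p[6*i:6*i+3],p[6*i+3:6*i+6];print(w.round(3),np.cross(w,v).round(4))
print(p[42:].round(3))
E
```

```text
84
0.031649152164891226 (array([-1,  1, -1,  1, -1,  1, -1]), 1)
1.5587024629281574e-20 [7.88500376e-11 5.20911647e-11 7.22777393e-11 1.28957886e-11
 2.76288759e-11 1.30608316e-11]
[ 0.  0. -1.] [0. 0. 0.]
[ 0.  1. -0.] [0.     0.     0.3003]
[ 0. -0. -1.] [ 0.     -0.0212  0.    ]
[ 0.  1. -0.] [0.     0.     0.7917]
[-0. -0. -1.] [ 0.     -0.0409  0.    ]
[ 0.  1. -0.] [0.     0.     1.2982]
[-0. -0. -1.] [ 0.     -0.0413  0.    ]
[-0.     0.     1.571  0.    -0.041  1.603]
```

Now I have an exact kinematic model, so I can search globally for configurations. I'm looking for a wide last-joint sweep and a feasible approach.

```bash
cat >> kin.py <<'E'
LO=np.array([-2.61,-.41,-1.48,0,-1.57,.05,-2.85]);HI=np.array([2.61,2.15,1.57,2.5,4.71,1.97,2.85])
P_=np.load("p.npy")
def ik(pos,A,seed,m=.03):
    """tool z = -A, roll free (j7 kept 0)"""
    def f(q):
        T=fk(P_,np.r_[q,0]);return np.r_[T[:3,3]-pos,.3*(T[:3,2]+A)]
    s=least_squares(f,np.clip(seed[:6],LO[:6]+m+.001,HI[:6]-m-.001),bounds=(LO[:6]+m,HI[:6]-m))
    return s.x,np.abs(s.fun).max()
E
python3 - <<'E'
from kin import *
x=np.load("x.npy");Rz=R.from_euler("z",x[2]).as_matrix();c,s_=np.cos(np.radians(40)),np.sin(np.radians(40))
A=Rz@[-s_,0,c];U=Rz@[c,0,s_];K=np.array([.4673,.0235,.177])
rng=np.random.default_rng(1);S=[]
for k in range(120):
    q,e=ik(K,A,rng.uniform(LO,HI))
    if e<1e-4:
        ok=[ik(K+d,A,q) for d in (.06*U,.12*U,.12*U+.05*A,.03*A,.06*A,.1*A)]
        J=q; el=fk(P_,np.r_[q[:3],0,0,0,0])@np.linalg.inv(fk(P_,np.zeros(7)))@[0,0,.79,1]
        T=fk(P_,np.r_[q,0]);Y=T[:3,1]
        roll=np.arctan2(Y@np.cross(A,U),Y@U)
        S.append((min((q-LO[:6]).min(),(HI[:6]-q).min()),q.round(2),[o[1]<1e-4 for o in ok],el[:3].round(2),round(roll,2)))
S.sort(key=lambda t:-t[0])
for t in S[:25]:print(round(t[0],2),*t[1:])
print(len(S))
E
```

```text
0
```

Run:
```python
from kin import *
x=np.load("x.npy");Rz=R.from_euler("z",x[2]).as_matrix()
K=np.array([.4673,.0235,.177])
rng=np.random.default_rng(1)
seeds=rng.uniform(LO,HI,(40,7));seeds[:,3]=2.4;seeds[:20,2]=-1.2;seeds[20:30,2]=1.2
for tilt in (40,37,34,30):
  c,s_=np.cos(np.radians(tilt)),np.sin(np.radians(tilt));A=Rz@[-s_,0,c];A40=Rz@[-.643,0,.766]
  for d in (0,-.005):
    S=[]
    for s in seeds:
        q,e=ik(K+d*A40,A,s,m=.003)
        S.append((e,q))
    S.sort(key=lambda t:t[0]);g=[q for e,q in S if e<2e-4]
    print(tilt,d,len(g),S[0][0].round(4))
    Y=[]
    for q in g:
        t=tuple(q.round(1))
        if t not in Y:Y.append(t)
    for t in Y[:6]:print("   ",np.array(t))
```

```text
40 0 30 0.0
    [ 1.2 -0.3 -1.3  2.5 -1.1  0.1]
    [ 1.3 -0.4 -1.4  2.5 -1.4  0.2]
40 -0.005 30 0.0
    [ 1.3 -0.4 -1.4  2.5 -1.4  0.2]
    [ 1.2 -0.3 -1.4  2.5 -0.9  0.1]
    [ 1.  -0.2 -1.2  2.5  1.   0.1]
    [ 1.1 -0.2 -1.3  2.5  0.9  0.1]
    [ 1.1 -0.2 -1.3  2.5  0.8  0.1]
    [ 1.1 -0.2 -1.3  2.5  0.7  0.1]
37 0 30 0.0
    [ 0.1 -0.1 -0.4  2.5  0.9  0.2]
    [ 0.5 -0.1 -0.8  2.5  0.8  0.2]
    [ 0.9 -0.2 -1.1  2.5  0.3  0.1]
    [ 1.1 -0.2 -1.2  2.5 -0.1  0.1]
    [ 0.9 -0.2 -1.1  2.5  0.4  0.1]
    [ 1.2 -0.3 -1.3  2.5 -0.9  0.2]
37 -0.005 29 0.0
    [-0.  -0.1 -0.3  2.5  1.   0.2]
    [ 0.7 -0.1 -1.   2.5  0.8  0.2]
    [ 1.2 -0.2 -1.3  2.5 -0.2  0.1]
    [ 1.  -0.1 -1.2  2.5  0.5  0.1]
    [ 0.4 -0.1 -0.7  2.5  0.9  0.2]
    [ 0.8 -0.1 -1.   2.5  0.7  0.2]
34 0 29 0.0
    [ 1.  -0.2 -1.2  2.4  0.1  0.2]
    [ 0.9 -0.2 -1.1  2.4  0.2  0.2]
    [ 0.7 -0.1 -0.9  2.4  0.4  0.2]
    [ 1.2 -0.3 -1.3  2.4 -0.5  0.2]
    [-0.1 -0.1 -0.2  2.5  0.7  0.3]
    [ 1.1 -0.2 -1.2  2.4 -0.   0.2]
34 -0.005 30 0.0
    [-0.3 -0.1  0.   2.5  0.8  0.3]
    [ 0.4 -0.1 -0.7  2.4  0.6  0.2]
    [-0.  -0.1 -0.2  2.5  0.7  0.3]
    [ 0.6 -0.1 -0.8  2.4  0.6  0.2]
    [ 1.1 -0.2 -1.3  2.4 -0.   0.2]
    [ 1.3 -0.3 -1.4  2.4 -0.5  0.2]
30 0 29 0.0
    [-0.8 -0.2  0.6  2.5  0.7  0.4]
    [ 1.3 -0.3 -1.4  2.4 -0.7  0.4]
    [ 1.  -0.1 -1.2  2.4  0.1  0.3]
    [ 1.1 -0.2 -1.2  2.4 -0.   0.3]
    [ 0.1 -0.1 -0.3  2.4  0.4  0.3]
    [ 1.1 -0.2 -1.3  2.4 -0.1  0.3]
30 -0.005 29 0.0
    [-0.9 -0.2  0.6  2.5  0.7  0.4]
    [ 1.2 -0.1 -1.3  2.4  0.   0.3]
    [-0.8 -0.1  0.6  2.5  0.7  0.4]
    [ 1.2 -0.2 -1.3  2.4 -0.   0.3]
    [ 0.1 -0.1 -0.3  2.4  0.5  0.3]
    [ 0.5 -0.1 -0.7  2.4  0.4  0.3]
```

```bash
cat > plan.py <<'E'
from kin import *
x=np.load("x.npy");Rz=R.from_euler("z",x[2]).as_matrix()
K=np.array([.4673,.0235,.177]);A=Rz@[-np.sin(np.radians(40)),0,np.cos(np.radians(40))];U=Rz@[A@A*0+np.cos(np.radians(40)),0,np.sin(np.radians(40))];S=np.cross(A,U)
def ax(t): t=np.radians(t);return Rz@[-np.sin(t),0,np.cos(t)]
def ang(q):  # finger line angle about A: from U towards S
    Y=fk(P_,q)[:3,1];return np.arctan2(Y@S,Y@U)
E
python3 - <<'E'
from plan import *
rng=np.random.default_rng(2);Z=ax(38.7);best=[]
for k in range(40):
    s=rng.uniform(LO,HI);s[3]=2.45;s[2]=rng.uniform(-1.4,.5)
    q,e=ik(K-.005*A,Z,s,m=.01)
    if e<1e-4:best.append((min((q-LO[:6])[[1,2,3,4]].min(),(HI[:6]-q).min(),(q-LO[:6])[5]),q))
best.sort(key=lambda t:-t[0])
for b in best[:5]:print(round(b[0],3),b[1].round(3))
q=best[0][1]
np.save("qg.npy",q)
print("ang at j7=0",ang(np.r_[q,0]))
seed=q
for d in (.02,.04,.06,.08,.1):
    seed,e=ik(K-.004*A+d*U+d*.1*A,Z,seed,m=.005);print(d,seed.round(3),round(e,5),ang(np.r_[seed,0]).round(2))
for d in (.03,.06):
    seed,e=ik(K+.1*U+d*A,Z,seed,m=.005);print(d,seed.round(3),round(e,5),ang(np.r_[seed,0]).round(2))
E
```

```text
0.02 [ 1.278 -0.336 -1.397  2.48  -1.133  0.139]
0.02 [ 1.26  -0.314 -1.387  2.48  -1.033  0.12 ]
0.02 [ 1.23  -0.284 -1.37   2.48  -0.825  0.096]
0.02 [ 1.22  -0.274 -1.364  2.48  -0.742  0.09 ]
0.02 [ 1.205 -0.262 -1.355  2.48  -0.613  0.082]
ang at j7=0 -0.7556671436861866
0.02 [ 1.28  -0.346 -1.371  2.442 -0.984  0.18 ] 0.0 -0.62
0.04 [ 1.29  -0.344 -1.36   2.404 -0.867  0.212] 0.0 -0.52
0.06 [ 1.301 -0.336 -1.353  2.364 -0.762  0.24 ] 0.0 -0.43
0.08 [ 1.317 -0.328 -1.352  2.324 -0.68   0.269] 0.0 -0.36
0.1 [ 1.337 -0.316 -1.358  2.283 -0.604  0.297] 0.0 -0.3
0.03 [ 1.122 -0.327 -1.159  2.296 -0.484  0.339] 0.0 -0.18
0.06 [ 0.83  -0.342 -0.902  2.309 -0.303  0.394] 0.0 0.0
```

```bash
cat > go1.py <<'E'
from plan import *
Z=ax(39.3)
q,e=ik(K-.006*A,Z,np.load("qg.npy"),m=.008);print(q.round(3),e)
path=[q]
for d in (.02,.04,.06,.08,.1):
    n,e=ik(K-.006*A+d*U+d*.06*A,Z,path[-1],m=.005);path.append(n);assert e<1e-4
for d in (.03,.06):
    n,e=ik(K+.1*U+d*A,Z,path[-1],m=.005);path.append(n);assert e<1e-4
W=[]
for n in path: W.append(np.r_[n,-np.pi/2-ang(np.r_[n,0])])
W=W[::-1];np.save("W.npy",W)
q0=np.array([1.017,.383,.044,1.598,-.018,1.161,-.05])
for t in np.linspace(0,1,9):
    T=fk(P_,q0+t*(W[0]-q0));print(T[:3,3].round(3),T[:3,2].round(2))
print(np.round(W,2))
E
python3 go1.py
```

```text
[ 1.279 -0.327 -1.404  2.485 -1.208  0.119] 3.7586600498684675e-13
[ 0.286 -0.584  0.25 ] [ 0.  0. -1.]
[ 0.362 -0.522  0.266] [ 0.11 -0.04 -0.99]
[ 0.427 -0.45   0.284] [ 0.21 -0.07 -0.97]
[ 0.477 -0.369  0.3  ] [ 0.31 -0.08 -0.95]
[ 0.511 -0.283  0.311] [ 0.39 -0.09 -0.92]
[ 0.53  -0.197  0.317] [ 0.46 -0.09 -0.88]
[ 0.534 -0.116  0.315] [ 0.53 -0.08 -0.85]
[ 0.525 -0.042  0.304] [ 0.58 -0.07 -0.81]
[0.505 0.019 0.287] [ 0.63 -0.07 -0.77]
[[ 0.8  -0.34 -0.88  2.32 -0.27  0.38 -1.61]
 [ 1.1  -0.32 -1.14  2.3  -0.46  0.32 -1.42]
 [ 1.37 -0.3  -1.4   2.29 -0.61  0.26 -1.27]
 [ 1.35 -0.32 -1.39  2.33 -0.7   0.24 -1.19]
 [ 1.33 -0.33 -1.39  2.37 -0.8   0.21 -1.1 ]
 [ 1.31 -0.34 -1.39  2.41 -0.92  0.19 -1.  ]
 [ 1.3  -0.34 -1.39  2.45 -1.05  0.16 -0.89]
 [ 1.28 -0.33 -1.4   2.49 -1.21  0.12 -0.74]]
```

Run:
```python
from bench import *
import numpy as np, cv2
W=np.load("W.npy")
move_gripper(.085,60)
for w in W[:3]: move_j(w.tolist()); print(read_time_s(),np.round(read_eef_pos(),4),np.round(read_ft_force(),1))
a=read_camera("scene")[120:360,160:480];b=read_camera("top")[140:380,200:520]
cv2.imwrite("pics/pre.png",cv2.resize(np.vstack([a,b]),None,fx=1.25,fy=1.25)[:,:,::-1])
```

```text
4.5083 [0.5056 0.0187 0.2877] [-0.5  0.3  0.2]
4.925 [0.5244 0.0161 0.2644] [-0.3 -1.3 -0.1]
5.325 [0.5434 0.0145 0.2417] [-1.2 -0.8  0.3]
```

View pics/pre.png

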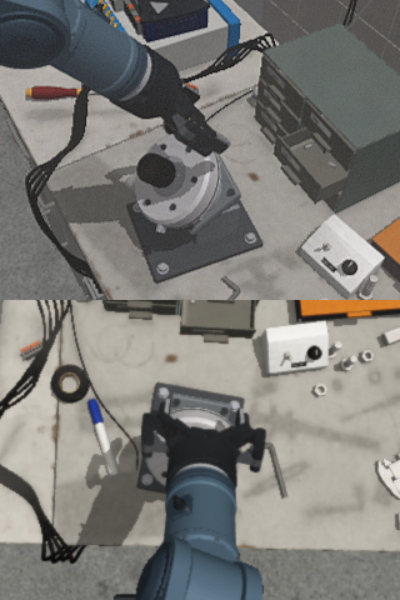

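The picture shows the open gripper upslope of the knob, with its fingers either side in line with the knob. Next I slide in.

Run:
```python
from bench import *
import numpy as np, cv2
W=np.load("W.npy");f0=np.array(read_ft_force())
for w in W[3:]:
    move_j(w.tolist());f=np.array(read_ft_force())-f0;print(round(read_time_s(),2),np.round(read_eef_pos(),4),f.round(1))
    if np.linalg.norm(f)>12: print("stop");break
else:
    g=W[-1].copy();g[6]=0;move_j(g.tolist());print(np.round(read_ft_force()-f0,1),np.round(read_ft_torque(),2),np.round(read_effort(),2))
    move_gripper(.03,60);pause(.2)
    print(read_finger_gap(),read_grasp_force(),np.round(read_ft_force()-f0,1),np.round(read_ft_torque(),2),np.round(read_effort(),2),read_time_s())
a=read_camera("scene")[150:350,180:450]
cv2.imwrite("pics/grip.png",cv2.resize(a,None,fx=2,fy=2)[:,:,::-1])
```

```text
5.67 [0.5278 0.0169 0.2268] [-1.   0.3  0.3]
5.92 [0.5143 0.0184 0.2137] [-1.   0.6 -0.7]
6.17 [0.5003 0.0199 0.2002] [-0.1  0.2 -1.1]
6.42 [0.486  0.0214 0.1865] [-0.1 -0.6 -0.4]
6.7 [0.4719 0.0231 0.1731] [-0.8  1.5 -0.7]
[-0.5 -0.1 -1. ] [0.12 0.68 0.03] [ 1.000e-02  3.970e+00  5.870e+00 -1.906e+01 -1.800e-01 -1.530e+00
  0.000e+00]
0.03928682901434447 55.75872874818742 [-25.5   6.3  24.3] [ 0.21  0.7  -0.01] [  3.2    5.94   6.02 -19.41  -0.13  -2.11   0.06] 8.1333
```

View pics/grip.png

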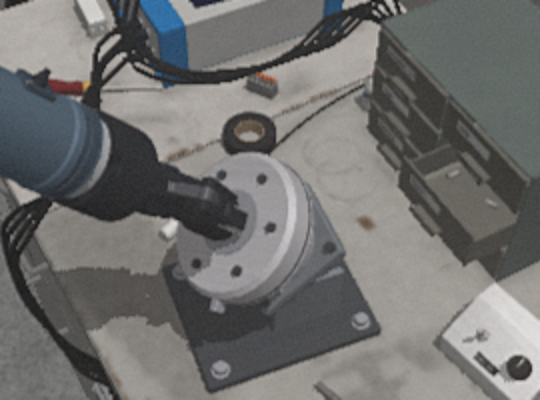

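Gripped: 39.3 mm gap, 56 N, fingers closed on the knob. Now a torque sweep in both senses.

```bash
cat > sweep.py <<'E'
from bench import *
from plan import *
import json
g=np.array(read_qpos());base=np.load("W.npy")[-1]
L=[]
seq=list(np.arange(.2,1.61,.2))+list(np.arange(1.4,-1.61,-.2))+list(np.arange(-1.4,.01,.2))
prev=0
for s in seq:
    b=base.copy();b[6]=s;move_j(b.tolist())
    e=read_effort()[6];t=np.array(read_ft_torque());f=np.array(read_ft_force())
    L.append((round(read_qpos()[6],3),np.sign(s-prev),e,t@A,np.linalg.norm(f)));prev=s
    if L[-1][4]>80:print("force",f);break
for l in L:print(*[round(float(v),3) for v in l])
print(read_time_s(),read_grasp_force(),read_finger_gap());json.dump([list(map(float,l)) for l in L],open("L.json","w"))
E
python3 sweep.py
```

```text
0.2 1.0 -0.077 0.139 34.986
0.4 1.0 -0.034 0.063 34.683
0.6 1.0 -0.013 0.082 21.744
0.8 1.0 0.016 0.041 13.352
0.999 1.0 0.032 0.011 7.749
1.197 1.0 0.046 0.013 4.575
1.397 1.0 0.031 -0.004 5.821
1.597 1.0 0.004 0.06 6.612
1.4 -1.0 0.448 -0.555 4.663
1.204 -1.0 0.447 -0.526 6.445
1.005 -1.0 0.418 -0.474 7.091
0.804 -1.0 0.443 -0.427 7.735
0.605 -1.0 0.424 -0.433 12.29
0.405 -1.0 0.41 -0.505 5.15
0.205 -1.0 0.372 -0.475 7.465
0.005 -1.0 0.352 -0.396 10.887
-0.195 -1.0 0.321 -0.365 9.374
-0.394 -1.0 0.286 -0.352 8.104
-0.594 -1.0 0.246 -0.306 9.067
-0.794 -1.0 0.204 -0.267 8.98
-0.994 -1.0 0.159 -0.286 8.996
-1.194 -1.0 0.115 -0.196 8.719
-1.394 -1.0 0.074 -0.117 9.562
-1.594 -1.0 0.025 -0.129 15.537
-1.391 1.0 -0.413 0.488 12.93
-1.192 1.0 -0.354 0.401 11.901
-0.992 1.0 -0.305 0.358 11.781
-0.792 1.0 -0.268 0.369 9.516
-0.592 1.0 -0.233 0.301 10.877
-0.392 1.0 -0.2 0.268 18.729
-0.192 1.0 -0.161 0.199 18.211
0.008 1.0 -0.124 0.192 20.241
18.05 70.04973001778126 0.03860664520268319
```

The sweep gives a clean sine, but I have to be sure of the sign: the torque left after a stop could be rebound. I'll test it with very small, slow steps.

```bash
cat > st.py <<'E'
from bench import *
from plan import *
base=np.load("W.npy")[-1]
def rd(s):
    print(round(s,3),round(read_qpos()[6],4),round(read_effort()[6],3),round(float(np.array(read_ft_torque())@A),3))
s=0.;rd(s)
for d in [.005]*8+[-.005]*16:
    s+=d;b=base.copy();b[6]=s;move_j(b.tolist());rd(s)
print(read_time_s())
import threading,time
out=[];stop=False
def w():
    while not stop:
        try: out.append((read_time_s(),read_qpos()[6],read_effort()[6],read_joint_vel()[6]))
        except Exception as x: out.append(str(x));break
        time.sleep(.005)
t=threading.Thread(target=w);t.start()
b[6]=.6
move_j(b.tolist());stop=True;t.join()
print(len(out),*[np.round(o,3) if not isinstance(o,str) else o for o in out[::max(1,len(out)//15)]],sep="\n");rd(.6);print(read_time_s())
E
python3 st.py
```

```text
0.0 0.0076 -0.124 0.192
0.005 0.0115 0.112 -0.134
0.01 0.0158 0.34 -0.381
0.015 0.0207 0.377 -0.43
0.02 0.0257 0.381 -0.384
0.025 0.0306 0.382 -0.367
0.03 0.0356 0.383 -0.378
0.035 0.0406 0.384 -0.371
0.04 0.0456 0.385 -0.356
0.035 0.0415 0.103 -0.095
0.03 0.0372 -0.084 0.04
0.025 0.0322 -0.113 0.109
0.02 0.0273 -0.116 0.113
0.015 0.0223 -0.117 0.113
0.01 0.0173 -0.118 0.104
0.005 0.0123 -0.119 0.089
-0.0 0.0072 -0.12 0.122
-0.005 0.0023 -0.121 0.132
-0.01 -0.0027 -0.122 0.104
-0.015 -0.0077 -0.123 0.225
-0.02 -0.0127 -0.124 0.168
-0.025 -0.0177 -0.125 0.161
-0.03 -0.0228 -0.126 0.135
-0.035 -0.0277 -0.127 0.057
-0.04 -0.0327 -0.128 0.14
24.05
1
't'
0.6 0.607 -0.034 0.031
24.7083
```

Slow steps settle it. Moving + takes +0.38 N m and moving − takes −0.12 N m, so the effort reading is motor torque and the stable (heavy side down) angle is near j7 ≈ −0.63. Fit it, go there, check both senses slowly there, and check the lug for slip.

```bash
cat > fin.py <<'E'
from bench import *
from plan import *
import json
L=np.array(json.load(open("L.json")))
p=L[(L[:,1]>0)&((np.arange(len(L))>23)|(L[:,0]>.7))];n=L[(L[:,1]<0)]
p=p[np.argsort(p[:,0])];qs=n[:-1,0];m=(n[:-1,2]+np.interp(qs,p[:,0],p[:,2]))/2
for off in (0,1):
    s=least_squares(lambda v:v[0]*np.sin(qs-v[1])+off*v[2]-m,[.25,-.6,0]);print(off,s.x.round(3),np.abs(s.fun).max().round(3))
base=np.load("W.npy")[-1]
def go(s): b=base.copy();b[6]=s;move_j(b.tolist());return read_effort()[6]
def slow(s0):
    go(s0)
    for k in range(1,7):u=go(s0+.006*k)
    for k in range(1,9):d=go(s0+.036-.006*k)
    print("at",s0,"+",round(u,3),"-",round(d,3),"mean",round((u+d)/2,3))
for s in (.2,-.63,-1.4):slow(s)
print(read_time_s(),read_grasp_force())
E
python3 fin.py
```

```text
0 [ 0.228 -0.577  0.   ] 0.03
1 [ 0.212 -0.449  0.025] 0.024
at 0.2 + 0.382 - -0.102 mean 0.14
at -0.63 + 0.229 - -0.261 mean -0.016
at -1.4 + 0.062 - -0.427 mean -0.182
37.225 63.847488993778825
```

```bash
cat > idx.py <<'E'
from fit import *
import cv2
x=np.load("x.npy");Rz=R.from_euler("z",x[2]).as_matrix()
base=np.load("W.npy")[-1]
def go(s): b=base.copy();b[6]=s;move_j(b.tolist())
def pt(th): return Rz@(np.array([0,0,.125])+a*(x[3]-.042)+.072*(np.cos(th)*up+np.sin(th)*side))+[x[0],x[1],0]
for s in (-1.65,-.53):
    go(s);pause(.4)
    for c in ("scene","top"):
        read_camera(c);print(s,c,"pred",proj(c,pt(x[4]+s)).round(1),[(np.round(d["at"],1).tolist(),round(d["confidence"],2)) for d in tip_of(c,"index")[:2]])
print(read_time_s(),read_grasp_force(),read_joint_vel()[6],np.round(read_ft_force(),1))
cv2.imwrite("pics/fin.png",cv2.resize(read_camera("scene")[180:340,200:400],None,fx=3,fy=3)[:,:,::-1])
E
python3 idx.py
```

```text
-1.65 scene pred [270.4 253.8] [([270.0, 253.0], 0.67)]
-1.65 top pred [319.2 277.9] [([314.1, 273.2], 0.92)]
-0.53 scene pred [273.6 292.3] [([273.7, 292.6], 0.9), ([311.7, 303.6], 0.67)]
-0.53 top pred [355.4 295.2] [([349.0, 293.1], 0.81)]
39.8083 74.08473844639957 -0.000170140690427231 [ 3.6  9.3 -3.5]
```

View pics/fin.png

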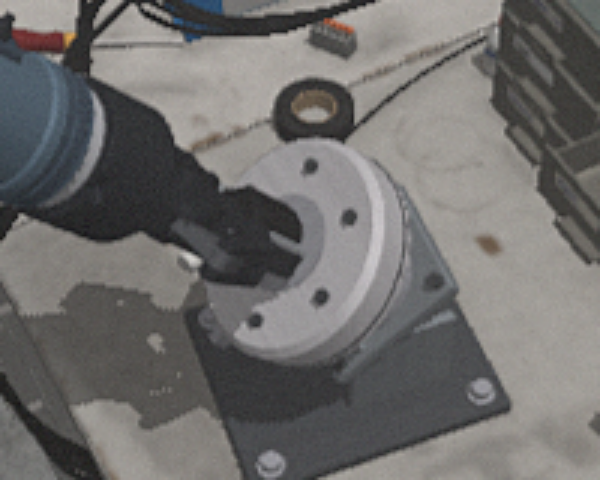

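The lug at scene (274,293) follows the hand as predicted, so there is no slip, and the turn reached 94°. There is time for one bias check at ±90° from the supposed bottom before finishing.

```bash
cat > chk.py <<'E'
from bench import *
from plan import *
base=np.load("W.npy")[-1]
def go(s): b=base.copy();b[6]=s;move_j(b.tolist());return read_effort()[6]
M={0.:.13,.2:.14,-.63:-.016,-1.4:-.182}
for s0 in (1.04,-2.1):
    go(s0)
    for k in range(1,5):u=go(s0+.008*k)
    for k in range(1,6):d=go(s0+.032-.008*k)
    M[s0]=(u+d)/2;print(s0,round(u,3),round(d,3))
q=np.array(list(M));m=np.array(list(M.values()))
for off in (0,1):
    s=least_squares(lambda v:v[0]*np.sin(q-v[1])+off*v[2]-m,[.25,-.6,0]);print(off,s.x.round(3),s.fun.round(3))
print(read_time_s())
E
python3 chk.py
```

```text
1.04 0.503 0.077
-2.1 -0.105 -0.533
0 [ 0.276 -0.515  0.   ] [ 0.006  0.041 -0.016 -0.032 -0.014  0.043]
1 [ 0.276 -0.576 -0.014] [ 0.006  0.039 -0.013 -0.034 -0.028  0.029]
48.4
```

Run:
```python
from bench import *
import numpy as np
b=np.load("W.npy")[-1];b[6]=-.55;move_j(b.tolist());pause(1)
print(read_time_s(),read_qpos()[6],read_joint_vel()[6],read_grasp_force(),np.round(read_ft_force(),1))
print(sign_off())
```

```text
50.7917 -0.5437437689519032 9.448569817478688e-05 75.4972686083056 [ 15.1   8.  -16.9]
the job is handed in; nothing more can be done
None
```

I handed the job in at about 51 s, with the heavy side estimated straight down the slope (the fits agree within about 7°, limit 20°), the drum still and the knob gripped at about 75 N. The drum was turned up to 94° from where it stood along the way, and I haven't seen the judge's result.

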